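# Load the stain carrier and hold it in its corner

## Robot

A 6-joint arm with a two-finger parallel gripper is mounted at the origin on a cart in front of the work surface, level with it; the furniture and walls round the work are solid. World frame = base frame: x ahead of the robot, y to its left, z up, the work surface at z = 0. Lengths are in m, angles in rad, forces in N, time in s.
With the tool pointing down it reaches from about 0.25 to 0.8 m from the base axis. Payload 8.5 kg.
Tool frame: the origin (TCP) lies between the finger pads; the fingertips stand 11 mm ahead of it and the grasp point (between the pads) lies 8 mm behind it; z points along the fingers, x is the direction in which the jaws open and shut, and the axes are right-handed (so a half turn about z gives the same grasp; the last joint's range is limited). The gripper opens to 85 mm and grips with 20 to 120 N. Pads are 22 mm wide; open, the fingers measure 114 mm over their backs; the gripper's body (76 mm by 85 mm) begins 54 mm behind the grasp point. The pads swing forward as they close: fully open they stand 13 mm farther back than shut.
Start: joints at [-1.316, 0.238, -0.013, 1.319, 0, 1.571], TCP at [0.132, -0.508, 0.242] pointing down, gripper open.
Joint ranges: [-2.66, 2.66], [-1.03, 1.9], [-1.14, 1.46], [-1.82, 2.27], [-1.45, 1.34], [-3.14, 3.14]. Speed limits (rad/s): [2.22, 2.22, 2.79, 3.14, 3.14, 3.14].

## Interface

Orientations are given as [roll, pitch, yaw] about the fixed x, y, z axes, in that order (R = Rz(yaw) Ry(pitch) Rx(roll)).
In Python, from bench import sensors, vision, workorder gives the robot as it stands.
- The arm moves only by the tool servo_tool, never from a script. Its argument "rows" is a list of rows, each a list of 7 numbers: the shift along the tool's x, y, z in units of 50 mm (1.0 is 50 mm), then the turn, a rotation vector about the tool's x, y, z in degrees, then the closure, from 0 (fully open) to 1 (shut). A call has 1 to 8 rows; each row is the pose to reach, as a shift and turn from the pose measured when the call began, along the tool's axes at that moment; what a row does not reach only later rows make up. A row lasts 1/8 s, in which the tool goes at most 62.5 mm and 10.7 degrees, less where a joint would pass 70% of its speed; a pose out of reach is approached as far as the arm can. A call with a gripper value outside its range is refused whole. The fingers move at their own pace and stop on an object; "force" is the grip in N (left out, the last holds). Time passes only in rows, so rows that repeat a pose let the fingers close. It gives the time, the measured TCP pose, the force and the opening at its end, in the units of the state.
- sensors.state(): the state, without advancing time (a new reading comes with each control period).
- vision.get_image(name): name is "scene" or "top" or "wrist"; returns a dict with "pixels" (420x560x3 uint8, red, green, blue), "fx", "fy", "cx", "cy" (pixels), "T" (4x4, takes a point from camera to world coordinates). Camera axes: x right, y up, looking along -z (the intrinsics and any distortion apply to the point x, -y, -z); pixel columns grow to the right and rows downward; lengths in m; the calibration is good to about 2 mm. A picture is of the moment at which its call begins. There is no depth.
- workorder.job_done(): hands the job in, once; it reports no verdict.
The state is a dict: "time": time; "joints": joint angles; "joint_velocities": joint speeds; "effort": joint torques, N m; "tcp_pos": TCP position; "ee_rot": TCP orientation; "force": force on the tool from outside, world axes, zero at the start; "moment": the same for the moment, N m; "opening": opening from 0.0 (shut) to 1.0 (fully open).
Only numpy, scipy, OpenCV 4.12 (cv2) and the standard library are available. Lean on these libraries where they do the work, as an engineer would, in place of code of your own. Each camera call takes 0.05 s, during which the arm holds its last target.

## Task

Set the two stain bottles that stand out on the worktop (the black-capped one and the larger white-capped brown one) upright into the two empty outer cells of the blue bottle carrier, one in each, set down rather than dropped, leaving the red-capped bottle in the middle cell. Then slide the loaded carrier home (the white block on its front is its grip), its back flush against the aluminium fence and its end up against the orange stop block, so that I can fasten it there. Finish while still holding it: with one steady diagonal push keep it pressed firmly both back against the fence and down on the worktop, do not let go, and leave the other things alone.

Things in the scene. Friction and masses are not known exactly. Their poses are not given: they have to be found in the camera images.
- black_cap_center (a point): Centre (half-way up) of the brown stain bottle with black cap, to be loaded. Upright, body 40 dia up to 71 high, cap 27 dia above that, 85 high in all, about 50 g; stands on the worktop. z up.
- black_cap: The same bottle; origin at the centre of its underside, z up.
- white_cap_center (a point): Centre (half-way up) of the larger brown stain bottle with white cap, to be loaded. Upright, body 44 dia up to 76 high, cap 30 dia above that, 90 high in all, about 50 g; stands on the worktop. z up.
- white_cap: The same bottle; origin at the centre of its underside, z up.
- red_cap_center (a point): Centre of the white stain bottle with red cap, 34 dia x 70 high, loose in the carrier's middle cell from the start, where it stays.
- red_cap: The same bottle; origin at the centre of its underside, z up.
- carrier: Blue bottle carrier, 130 (its x) x 218 (its y), loose on the worktop, 0.28 to 0.45 kg empty. Origin: centre of its underside; x towards its back, y to its left, z up. Its back 68 is a row along y of three open cells, each 60 (x) x 67 (y) inside, walls 4 thick and 35 high, floor 4 thick; its front 62 is a flat step 10 high that carries the white upright grip block.
- carrier_grip (a point): In the carrier's grip block, 52 above the worktop, on the carrier's centre line, 38 ahead of (towards -x of) its origin; axes as the carrier's. The block is 40 long (x), 22 thick (y), its top 75 above the worktop; pinch it across its thickness from above, or push it.
- carrier_corner (a point): Lower back left corner of the carrier (at x +65, y +109 of its origin), axes as the carrier's. It comes home on dock_corner; at the start the carrier's back is about 80 to 140 from the fence, roughly parallel to it, and its end 10 to 60 short of the stop's face.
- cell_left (a point): Centre of the floor (4 above the worktop) of the carrier's left cell, 31 behind (+x) and 71.3 to the left (+y) of the carrier's origin; empty at the start.
- cell_middle (a point): The same for the middle cell, which holds the red-capped bottle.
- cell_right (a point): The same for the right cell, 71.3 to the right; empty at the start.
- dock: Fixed corner fixture on the worktop: an aluminium fence bar 45 high (two dark screws on top reach 60) with a flat face looking to -x of the fixture (towards the robot), and an orange stop block 45 high whose face looks to -y. Origin and axes as dock_corner.
- fence: The fixture's aluminium fence bar; origin and axes as dock_corner. A push of about 18 N back and 8 N down on the carrier is right, set up back first: friction with the worktop (coefficient 0.5 to 0.7) takes part of the backward push, which must still bear on the fence. Its own weight with bottles is 4 to 6 N. Bystanders stand between the fence and the wall.
- dock_corner (a point): The point at worktop height where the fence's face (plane x = 0) and the stop's face (plane y = 0) would meet. The fence runs from y = +25 to -245, and is 22 thick (+x); feet behind it reach x = +41. The stop block spans x = -52 to -2, y = 0 to 25. With the carrier home its corner lies here and its axes are parallel to these.
- rinse_bottle: Bystander, to be left alone: white bottle with a blue cap, 32 dia x 68 mm. Origin: centre of its underside.
There are look-alikes about, which are no part of the job. Leave any pink or purple look-alike of the black_cap alone. What is shaped like the red_cap but yellow is not meant.

How it is judged:
On the way, in this order (a step that is already met when the one before it is completed fails the run):
1. all three bottles stand upright and released in the carrier's cells, one in each, the red-capped one in the middle (((horizontal distance between black_cap_center and cell_left below 0.022 m and z of black_cap_center in the frame of cell_left between 0.0385 and 0.0485 m and horizontal distance between white_cap_center and cell_right below 0.022 m and z of white_cap_center in the frame of cell_right between 0.041 and 0.051 m) or (horizontal distance between black_cap_center and cell_right below 0.022 m and z of black_cap_center in the frame of cell_right between 0.0385 and 0.0485 m and horizontal distance between white_cap_center and cell_left below 0.022 m and z of white_cap_center in the frame of cell_left between 0.041 and 0.051 m)) and horizontal distance between red_cap_center and cell_middle below 0.022 m and z of red_cap_center in the frame of cell_middle between 0.031 and 0.041 m and angle between each of black_cap_center, white_cap_center, red_cap_center's own z axis and vertical below 0.15 rad and contact force between the fingers and black_cap below 0.1 N and contact force between the fingers and white_cap below 0.1 N and contact force between the fingers and red_cap below 0.1 N), for 0.2 s.
2. the loaded carrier is home: back against the fence, end against the stop block (x of carrier_corner in the frame of dock_corner above -0.005 m and y of carrier_corner in the frame of dock_corner between -0.005 and 0.005 m and angle between the x axis of carrier and the x axis of dock, either way round below 0.035 rad and angle between carrier's own z axis and vertical below 0.03 rad), for 0.2 s.
At the end, for the whole second after the job is handed in: Bottles upright, untouched, one per cell (red in the middle); carrier at rest and flat, within 5 mm of fence and stop and 2 degrees parallel, pressed by the fingers with over 3 N on the fence and over 8 N on the worktop (loaded it weighs at most 6 N) (all of step 1 and all of step 2 and contact force between carrier and fence above 3 N and contact force between carrier and counter above 8 N and contact force between the fingers and carrier above 3 N and linear speed of carrier below 0.01 m/s); the arm keeps its last pose, push and grip.
It fails at once if a bottle of the carrier tips over (angle between any of black_cap_center, white_cap_center, red_cap_center's own z axis and vertical above 0.7 rad).
It fails at once if a bottle is dropped (falls faster than 0.7 m/s out of the fingers) ((linear speed of black_cap above 0.7 m/s and contact force between the fingers and black_cap below 0.05 N) or (linear speed of white_cap above 0.7 m/s and contact force between the fingers and white_cap below 0.05 N) or (linear speed of red_cap above 0.7 m/s and contact force between the fingers and red_cap below 0.05 N)).
It fails at once if a bystander is moved by more than 3 cm (distance of any of rinse_bottle, tape, slides, swabs, dish from where it was at the start of the episode above 0.03 m).
It also fails if it takes over 69 s, if anything falls off the work surface, if the arm or the gripper's body presses on something with over 40 N, if the wrist force passes 120 N, or if a joint passes its speed limit or range.

## Working session

There is one attempt and no reset: what is moved stays moved. The work goes in short steps, Python scripts to look and compute and a tool call to move; the robot and the scene stay as the last step left them, time stands still between calls to the robot, and variables do not carry over. Pictures are saved under pics/ and viewed, and the job is handed in when it is done.

Besides the shell and the picture viewer there is one more tool, called after ">>>" by a JSON object that holds its "name" and its "arguments". servo_tool: Moves the arm, as the interface text tells. Its arguments: {"type":"object","properties":{"rows":{"type":"array","items":{"type":"array","items":{"type":"number"}}},"force":{"type":"number"}},"required":["rows"]}

```bash
ls; mkdir -p pics
python3 - <<'E'
from bench import sensors, vision
import cv2,numpy as np
print(sensors.state())
for n in ["scene","top","wrist"]:
    d=vision.get_image(n); cv2.imwrite(f"pics/{n}0.png",d["pixels"][:,:,::-1]); np.savez(f"pics/{n}0.npz",**d)
    print(n,{k:(v if k!="pixels" else v.shape) for k,v in d.items()})
E
```

```text
pics
{'time': 0.0, 'joints': array([-1.31601457e+00,  2.38816991e-01, -1.42486849e-02,  1.31921909e+00,
        1.75223713e-05,  1.57078147e+00]), 'joint_velocities': array([ 0.00132108, -0.0009339 , -0.00039571, -0.00012289,  0.00051147,
       -0.00172174]), 'effort': array([-1.57074443e-03, -5.38771427e+01,  3.46440089e+01,  1.83548121e-02,
       -1.97506056e-04, -4.20543259e-06]), 'tcp_pos': array([ 0.13222118, -0.50765995,  0.2416608 ]), 'ee_rot': array([-3.14157511e+00,  1.48843732e-03, -1.31599972e+00]), 'force': array([0.37071287, 0.07523178, 0.60775636]), 'moment': array([0.01875169, 0.02403041, 0.00881786]), 'opening': 0.9994219186399377}
scene {'pixels': (420, 560, 3), 'fx': 522.1686744927476, 'fy': 522.1686744927476, 'cx': 277.85369018430214, 'cy': 201.3683307667498, 'T': array([[ 0.52633992,  0.54210242, -0.65505058, -0.44191212],
       [-0.85021291,  0.32629691, -0.41312024, -0.740054  ],
       [-0.01021251,  0.77437413,  0.63264556,  1.046524  ],
       [ 0.        ,  0.        ,  0.        ,  1.        ]])}
top {'pixels': (420, 560, 3), 'fx': 459.1055372323202, 'fy': 459.1055372323202, 'cx': 284.5543983554736, 'cy': 205.53357028800306, 'T': array([[-0.00684576,  0.98989002, -0.14167173,  0.41341652],
       [-0.9999612 , -0.00756212, -0.00451869, -0.09169795],
       [-0.00554434,  0.1416353 ,  0.98990338,  1.23505531],
       [ 0.        ,  0.        ,  0.        ,  1.        ]])}
wrist {'pixels': (420, 560, 3), 'fx': 339.4579927635968, 'fy': 339.4579927635968, 'cx': 272.45027186095257, 'cy': 213.52548962477485, 'T': array([[ 0.25050282,  0.93166061,  0.26316697,  0.20016981],
       [-0.96811355,  0.24166494,  0.06598651, -0.49111931],
       [-0.00212119, -0.27130531,  0.962491  ,  0.37279448],
       [ 0.        ,  0.        ,  0.        ,  1.        ]])}
```

View pics/scene0.png

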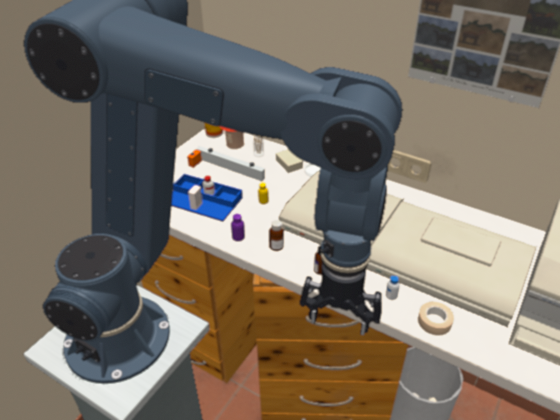

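View pics/top0.png

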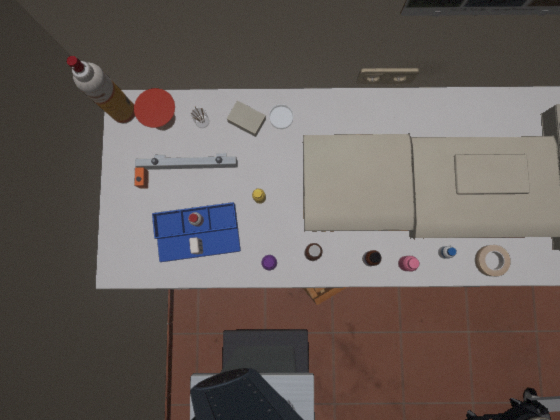

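View pics/wrist0.png

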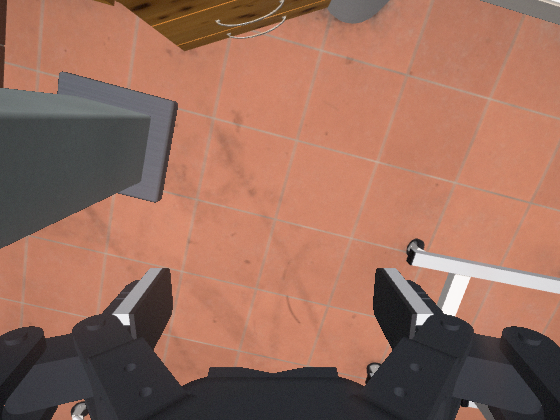

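```bash
cat > h.py <<'E'
import cv2,numpy as np
def load(n): return dict(np.load(f"pics/{n}.npz"))
def grab(n,tag):
    from bench import vision
    d=vision.get_image(n); cv2.imwrite(f"pics/{tag}.png",d["pixels"][:,:,::-1]); np.savez(f"pics/{tag}.npz",**d); return d
def ray(d,u,v,z):
    c=np.array([(u-d["cx"])/d["fx"],-(v-d["cy"])/d["fy"],-1.0]); T=d["T"]
    r=T[:3,:3]@c; o=T[:3,3]; return o+r*(z-o[2])/r[2]
def proj(d,p):
    T=d["T"]; c=T[:3,:3].T@(np.asarray(p)-T[:3,3]); return np.array([d["cx"]+d["fx"]*c[0]/-c[2], d["cy"]-d["fy"]*c[1]/-c[2]])
def crop(tag,x0,y0,x1,y1,s,out,gain=1.0):
    im=cv2.imread(f"pics/{tag}.png")[y0:y1,x0:x1]; im=np.clip(im*gain,0,255).astype(np.uint8)
    cv2.imwrite(f"pics/{out}.png",cv2.resize(im,None,fx=s,fy=s,interpolation=cv2.INTER_CUBIC))
E
python3 - <<'E'
from h import *
crop("top0",120,130,260,270,5,"c1",1.8)
crop("top0",250,220,430,280,4,"c2",1.8)
E
```

```text
(no output)
```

View pics/c1.png

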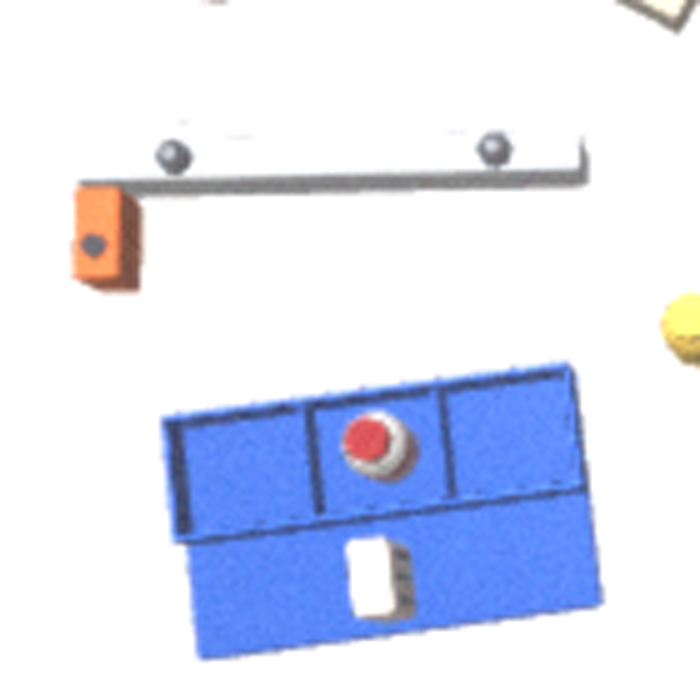

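View pics/c2.png

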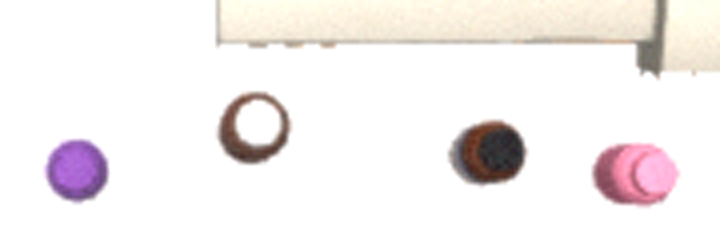

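Run:
```python
from h import *
d=load("top0")
def c1(u,v,z): return ray(d,120+u/5-.4,130+v/5-.4,z).round(4)[:2]
def c2(u,v,z): return ray(d,250+u/4-.4,220+v/4-.4,z).round(4)[:2]
print("white",c2(259,123,.09),"black",c2(501,150,.085),"purple",c2(76,170,.085),"pink",c2(655,176,.085))
BL,BR,FL,FR=c1(163,417,.035),c1(572,365,.035),c1(200,658,.01),c1(602,605,.01)
print(BL,BR,FL,FR)
for a,b in((BL,BR),(FL,FR),(BL,FL),(BR,FR)): print(np.hypot(*(a-b)),np.arctan2(*(a-b)[::-1]))
g=[c1(*p,.075) for p in((345,540),(387,535),(397,613),(356,620))]; print("grip",np.mean(g,0),g)
print("carrier c",(BL+BR+FL+FR)/4)
print("red",c1(367,438,.07))
print("fence bottom",c1(150,195,0),c1(587,184,0),"top front", c1(80,184,.045),c1(587,172,.045))
print("stop top", [c1(*p,.045) for p in((79,187),(122,187),(118,277),(72,275))],"bottom",[c1(*p,0) for p in((140,291),(138,200))])
```

```text
white [ 0.4643 -0.1597] black [ 0.4467 -0.3102] purple [ 0.4362 -0.0458] pink [ 0.43   -0.4051]
[0.5679 0.2632] [0.594  0.0474] [0.4421 0.2465] [0.4686 0.0332]
0.21737260636979996 1.6911570487177143
0.21493985205168445 1.6944011339355018
0.12690362484972598 0.13197873502542953
0.12620142629938852 0.112757323091691
grip [0.4806  0.14325] [array([0.4993, 0.1569]), array([0.5017, 0.1357]), array([0.4624, 0.1299]), array([0.459 , 0.1505])]
carrier c [0.51815  0.147575]
red [0.5518 0.1479]
fence bottom [0.6958 0.2849] [0.7    0.0441] top front [0.6917 0.3086] [0.6961 0.0392]
stop top [array([0.6901, 0.3091]), array([0.6899, 0.2862]), array([0.6413, 0.2865]), array([0.6426, 0.3109])] bottom [array([0.6421, 0.2885]), array([0.693 , 0.2914])]
```

```bash
cat >> h.py <<'E'
from scipy.spatial.transform import Rotation as Ro
def rel(x,y,z,yaw,s=None):
    from bench import sensors
    s=s or sensors.state()
    R0=Ro.from_euler("xyz",s["ee_rot"]); R1=Ro.from_euler("xyz",[np.pi,0,yaw])
    t=R0.inv().apply(np.array([x,y,z])-s["tcp_pos"])/.05
    r=(R0.inv()*R1).as_rotvec(degrees=True)
    return np.concatenate([t,r]).round(3)
E
python3 - <<'E'
from h import *
print(rel(.447,-.310,.20,.12)); print(rel(.447,-.310,.12,.12))
E
```

```text
[-2.2400e+00 -7.0890e+00  8.3900e-01 -4.7000e-02  5.5000e-02 -8.2278e+01]
[-2.2380e+00 -7.0890e+00  2.4390e+00 -4.7000e-02  5.5000e-02 -8.2278e+01]
```

>>> {"name": "servo_tool", "arguments": {"rows": [[-0.3,-0.9,0.1,0,0,-10,0],[-0.6,-1.8,0.2,0,0,-20,0],[-0.9,-2.7,0.4,0,0,-30,0],[-1.2,-3.6,0.5,0,0,-41,0],[-1.5,-4.5,0.6,0,0,-52,0],[-1.8,-5.4,0.7,0,0,-62,0],[-2.0,-6.3,0.84,0,0,-72,0],[-2.24,-7.09,0.84,0,0,-82.3,0]]}}

```text
time: 1.15
tcp_pos: [0.4482, -0.3088, 0.1992]
ee_rot: [-3.14, 0.001, 0.127]
force: [0.2, 0.0, 0.2]
opening: 0.996
```

Run:
```python
from h import *
from bench import sensors
grab("wrist","w1")
s=sensors.state(); print(s["time"],s["tcp_pos"],s["ee_rot"],s["joints"],s["force"])
print(rel(.447,-.310,.20,.12)); print(rel(.447,-.310,.05,.12))
```

```text
1.2 [ 0.45165986 -0.30696429  0.19924137] [-3.13925563e+00 -1.49881555e-03  1.37595531e-01] [-0.59841093  0.29185506 -0.05049027  1.22890907  0.0027383   0.83478749] [ 2.5662621  -0.25471979  1.58547946]
[-0.101  0.047 -0.015 -0.135 -0.085  1.008]
[-0.105  0.054  2.985 -0.135 -0.085  1.008]
```

View pics/w1.png

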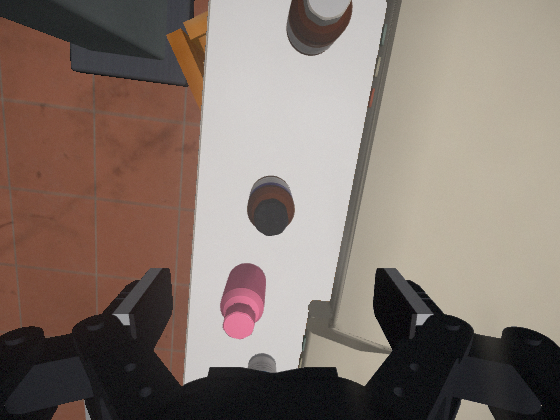

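Run:
```python
from h import *
d=load("w1"); t=load("top0"); s=load("scene0")
for u,v in((271,218),): print("black",ray(d,u,v,.085))
print("white cap",ray(d,327,5,.09))
print("tcp px",proj(d,[.4517,-.307,.199]),proj(d,[.4517,-.307,.05]))
for z in(0,.03,.06,.1):
  print(z,"top edge",ray(t,360,231,z)[:2],"wrist",ray(d,372,150,z)[:2],ray(d,335,325,z)[:2])
```

```text
black [ 0.44864619 -0.31296776  0.085     ]
white cap [ 0.46613357 -0.16890921  0.09      ]
tcp px [278.46403278 280.93444232] [275.65782253 200.11848605]
0 top edge [ 0.5193248  -0.28881192] wrist [ 0.53907419 -0.25813087] [ 0.53723442 -0.45189647]
0.03 top edge [ 0.51675224 -0.28402394] wrist [ 0.53016984 -0.25661157] [ 0.52849714 -0.43278198]
0.06 top edge [ 0.51417969 -0.27923596] wrist [ 0.52126549 -0.25509226] [ 0.51975985 -0.41366749]
0.1 top edge [ 0.51074961 -0.27285199] wrist [ 0.50939303 -0.25306653] [ 0.50811014 -0.38818151]
```

Run:
```python
from h import *
print(rel(.4475,-.3115,.20,1.57)); print(rel(.4475,-.3115,.14,1.57))
```

```text
[-9.5000e-02  7.8000e-02 -1.5000e-02 -4.9000e-02 -1.6700e-01 -8.2071e+01]
[-9.7000e-02  8.1000e-02  1.1840e+00 -4.9000e-02 -1.6700e-01 -8.2071e+01]
```

>>> {"name": "servo_tool", "arguments": {"rows": [[-0.095,0.08,0,0,0,-10.5,0],[-0.095,0.08,0.1,0,0,-21,0],[-0.095,0.08,0.3,0,0,-31,0],[-0.095,0.08,0.5,0,0,-41.5,0],[-0.095,0.08,0.7,0,0,-52,0],[-0.095,0.08,0.9,0,0,-62,0],[-0.095,0.08,1.0,0,0,-72,0],[-0.095,0.08,1.0,0,0,-82,0]]}}

```text
time: 2.2
tcp_pos: [0.4471, -0.3112, 0.1485]
ee_rot: [3.142, -0.003, 1.574]
force: [0.2, 0.2, -0.9]
opening: 0.999
```

Run:
```python
from h import *
from bench import sensors
s=sensors.state(); print(s["time"],s["tcp_pos"],s["ee_rot"],s["joints"],s["force"])
print(rel(.4475,-.3115,.10,1.57)); print(rel(.4475,-.3115,.05,1.57))
```

```text
2.2 [ 0.44713157 -0.31123142  0.14848765] [ 3.1415747  -0.00334436  1.57428334] [-0.6095691   0.32037217 -0.14454569  1.10778803  0.00274566 -0.61305871] [ 0.15611866  0.24926693 -0.88805066]
[-0.009  0.007  0.97   0.001 -0.192  0.245]
[-1.20e-02  7.00e-03  1.97e+00  1.00e-03 -1.92e-01  2.45e-01]
```

>>> {"name": "servo_tool", "arguments": {"rows": [[0,0,0.7,0,0,0,0],[0,0,1.4,0,0,0,0],[0,0,1.97,0,0,0,0],[0,0,1.97,0,0,0,0],[0,0,1.97,0,0,0,0.8],[0,0,1.97,0,0,0,0.8],[0,0,1.97,0,0,0,0.8],[0,0,1.97,0,0,0,0.8]], "force": 30}}

```text
time: 3.2
tcp_pos: [0.4479, -0.3115, 0.0512]
ee_rot: [3.14, -0.002, 1.574]
force: [-0.1, -1.0, 7.3]
opening: 0.456
```

Run:
```python
from h import *
grab("wrist","w2")
```

```text
(no output)
```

View pics/w2.png

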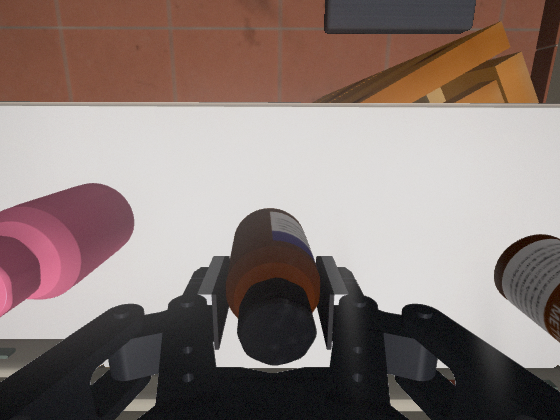

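>>> {"name": "servo_tool", "arguments": {"rows": [[0,0,-0.2,0,0,0,0.8],[0,0,-0.6,0,0,0,0.8],[0,0,-1.1,0,0,0,0.8],[0,0,-1.7,0,0,0,0.8],[0,0,-2.3,0,0,0,0.8],[0,0,-2.8,0,0,0,0.8],[0,0,-3.0,0,0,0,0.8],[0,0,-3.0,0,0,0,0.8]]}}

```text
time: 4.25
tcp_pos: [0.4477, -0.3119, 0.2017]
ee_rot: [3.139, -0.001, 1.574]
force: [0.1, -0.5, -0.5]
opening: 0.451
```

Run:
```python
from h import *
print(rel(.5,-.05,.2,.85)); print(rel(.54,.222,.20,.12))
```

```text
[ 5.234  1.063  0.043  0.126 -0.126 41.495]
[ 1.0671e+01  1.8820e+00  5.2000e-02  7.8000e-02 -1.7400e-01  8.3321e+01]
```

>>> {"name": "servo_tool", "arguments": {"rows": [[0.3,0.1,0,0,0,3,0.8],[0.9,0.2,0,0,0,9,0.8],[1.7,0.4,0,0,0,16,0.8],[2.6,0.6,0,0,0,23,0.8],[3.5,0.7,0,0,0,30,0.8],[4.4,0.9,0,0,0,37,0.8],[5.3,1.05,0,0,0,44,0.8],[6.2,1.2,0,0,0,51,0.8]]}}

```text
time: 5.25
tcp_pos: [0.5061, -0.0002, 0.201]
ee_rot: [-3.141, -0.001, 0.68]
force: [1.1, 0.1, -0.2]
opening: 0.454
```

Run:
```python
from h import *
print(rel(.54,.222,.20,.12))
```

```text
[ 3.3210e+00 -3.0280e+00  2.6000e-02 -5.0000e-02 -7.5000e-02  3.2088e+01]
```

>>> {"name": "servo_tool", "arguments": {"rows": [[0.7,-0.6,0,0,0,6,0.8],[1.4,-1.2,0,0,0,13,0.8],[2.0,-1.8,0,0,0,20,0.8],[2.6,-2.4,0,0,0,26,0.8],[3.0,-2.8,0,0,0,30,0.8],[3.32,-3.03,0.0,0,0,32,0.8],[3.32,-3.03,0.0,0,0,32,0.8],[3.32,-3.03,0.0,0,0,32,0.8]]}}

```text
time: 6.25
tcp_pos: [0.5394, 0.2214, 0.2004]
ee_rot: [-3.141, 0.001, 0.122]
force: [-0.3, -0.7, -0.8]
opening: 0.448
```

Run:
```python
from h import *
from bench import sensors
grab("wrist","w3"); grab("top","t3")
s=sensors.state(); print(s["time"],s["tcp_pos"],s["ee_rot"],s["joints"],s["force"])
crop("t3",120,130,260,270,5,"c3",1.8)
```

```text
6.35 [0.5396328  0.22117794 0.20095441] [-3.14079384e+00 -3.10477812e-04  1.21281752e-01] [3.88634616e-01 3.53083803e-01 4.41774848e-02 1.26137953e+00
 6.88413556e-04 1.83814924e+00] [-0.31344717  0.70762264 -0.80941446]
```

View pics/w3.png

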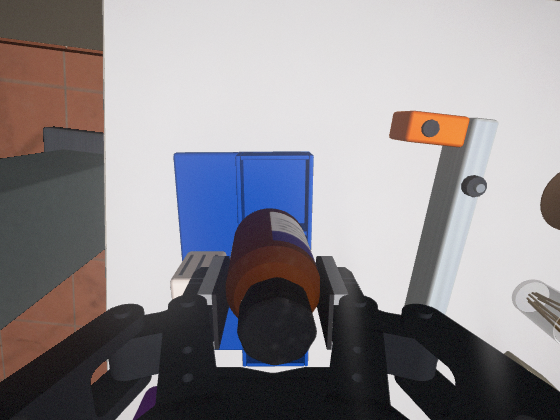

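View pics/c3.png

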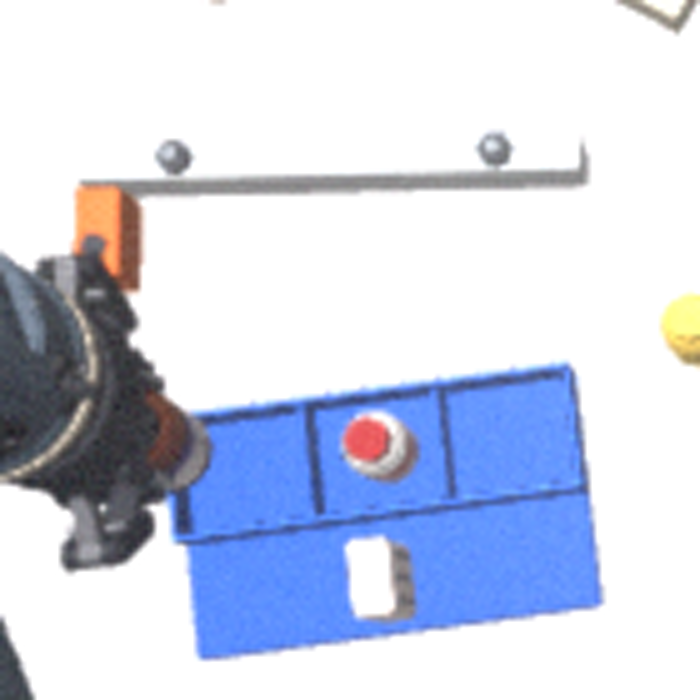

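Run:
```python
from h import *
d=load("w3")
for n,u,v,z in(("BL",312,153,.035),("FLrim",240,153.5,.035),("FL",175,154,.01),("FLfoot",180,240,.01)): print(n,ray(d,u,v,z)[:2])
# predicted
c=np.array([.518,.1476]);a=.121;R=np.array([[np.cos(a),-np.sin(a)],[np.sin(a),np.cos(a)]])
for p in((.065,.109,.035),(-.003,.109,.035),(-.065,.109,.01)):
  q=c+R@p[:2]; print(q,proj(d,[*q,p[2]]))
m=c+R@[.031,.0713]; print(m)
for n,u,v,z in(("stopfoot",390,140,0),("stop top",394,111,.045),("stop r",430,140,.045),("stop r2",465,145,.045)): print(n,ray(d,u,v,z)[:2])
```

```text
BL [0.56961884 0.26444264]
FLrim [0.50791088 0.25652888]
FL [0.4453748  0.24599081]
FLfoot [0.45407889 0.16079195]
[0.56936791 0.26364886] [311.57373122 153.88627147]
[0.50186509 0.25544092] [232.9178815  153.91168211]
[0.44031841 0.24795722] [169.67694059 151.23518229]
[0.54016708 0.22212054]
stopfoot [0.646154   0.28267411]
stop top [0.62903645 0.3064355 ]
stop r [0.6635116 0.2875087]
stop r2 [0.69330673 0.28703189]
```

>>> {"name": "servo_tool", "arguments": {"rows": [[0.03,-0.02,0.3,0,0,0,0.8],[0.03,-0.02,0.8,0,0,0,0.8],[0.03,-0.02,1.3,0,0,0,0.8],[0.03,-0.02,1.8,0,0,0,0.8],[0.03,-0.02,2.3,0,0,0,0.8],[0.03,-0.02,2.65,0,0,0,0.8],[0.03,-0.02,2.78,0,0,0,0.8],[0.03,-0.02,2.84,0,0,0,0.8]]}}

```text
time: 7.35
tcp_pos: [0.5409, 0.2222, 0.0586]
ee_rot: [-3.141, 0.0, 0.121]
force: [-0.3, 0.1, 0.2]
opening: 0.453
```

Run:
```python
from h import *
from bench import sensors
grab("wrist","w4")
s=sensors.state(); print(s["time"],s["tcp_pos"],s["ee_rot"],s["force"])
```

```text
7.4 [0.54104587 0.22224222 0.05865089] [-3.14082754e+00 -1.98420643e-04  1.20954520e-01] [ 0.26568442  0.45357991 -0.54952924]
```

View pics/w4.png

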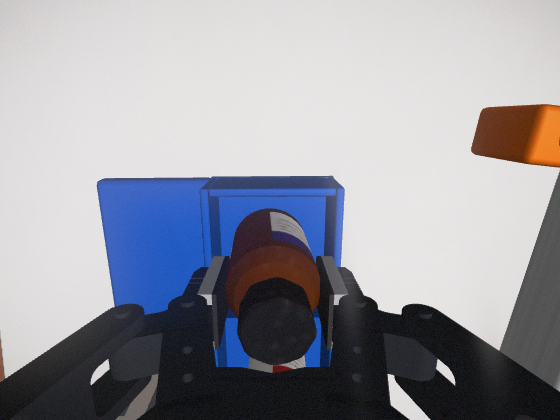

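>>> {"name": "servo_tool", "arguments": {"rows": [[0,0,0.04,0,0,0,0.8],[0,0,0.07,0,0,0,0.8],[0,0,0.07,0,0,0,0.8]]}}

```text
time: 7.78
tcp_pos: [0.5413, 0.2223, 0.0555]
ee_rot: [-3.141, -0.001, 0.121]
force: [0.3, -0.6, -0.1]
opening: 0.455
```

>>> {"name": "servo_tool", "arguments": {"rows": [[0,0,0.02,0,0,0,0.8],[0,0,0.03,0,0,0,0.8],[0,0,0.03,0,0,0,0.8]]}}

```text
time: 8.15
tcp_pos: [0.5413, 0.2225, 0.0552]
ee_rot: [-3.14, -0.002, 0.121]
force: [-3.5, -1.0, 11.5]
opening: 0.455
```

Contact (11.5 N up, bottle seated on the cell floor). Release.

>>> {"name": "servo_tool", "arguments": {"rows": [[0,0,-0.01,0,0,0,0.5],[0,0,-0.01,0,0,0,0.3],[0,0,-0.01,0,0,0,0],[0,0,-0.01,0,0,0,0],[0,0,-0.4,0,0,0,0],[0,0,-1.2,0,0,0,0],[0,0,-2.2,0,0,0,0],[0,0,-3.2,0,0,0,0]]}}

```text
time: 9.15
tcp_pos: [0.5408, 0.2221, 0.2166]
ee_rot: [-3.14, -0.001, 0.121]
force: [1.1, 1.2, -0.8]
opening: 0.996
```

Run:
```python
from h import *
from bench import sensors
grab("wrist","w5")
s=sensors.state(); print(s["time"],s["tcp_pos"],s["ee_rot"],s["force"])
print(rel(.465,-.162,.2,1.57))
```

```text
9.2 [0.54296442 0.22303847 0.22347315] [-3.13788249 -0.01003388  0.12109031] [ 2.03080692 -0.08933908  5.66084911]
[ -2.483   7.458   0.417   0.242  -0.625 -83.014]
```

View pics/w5.png

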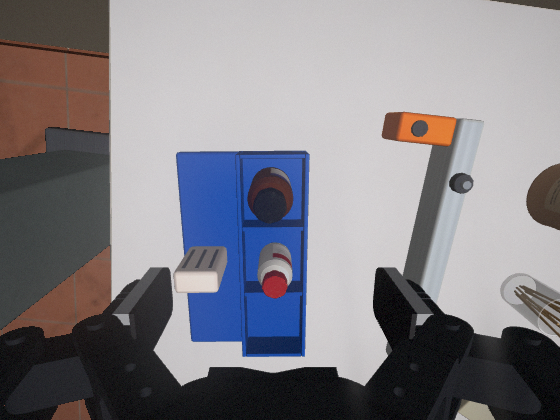

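>>> {"name": "servo_tool", "arguments": {"rows": [[-0.3,0.9,0.1,0,0,-10,0],[-0.6,1.9,0.2,0,0,-20.5,0],[-0.9,2.9,0.2,0,0,-31,0],[-1.2,3.9,0.3,0,0,-41.5,0],[-1.6,4.9,0.4,0,0,-52,0],[-1.9,5.9,0.4,0,0,-62.5,0],[-2.2,6.8,0.42,0,0,-73,0],[-2.48,7.46,0.42,0,0,-83,0]]}}

```text
time: 10.2
tcp_pos: [0.4646, -0.1639, 0.1996]
ee_rot: [3.132, -0.005, 1.554]
force: [0.2, 0.0, 0.5]
opening: 1.0
```

>>> {"name": "servo_tool", "arguments": {"rows": [[0,0,0,0,0,0,0]]}}

```text
time: 10.32
tcp_pos: [0.4639, -0.166, 0.1994]
ee_rot: [3.132, -0.005, 1.552]
force: [0.2, 0.4, 0.2]
opening: 0.999
```

Run:
```python
from h import *
from bench import sensors
grab("wrist","w6")
s=sensors.state(); print(s["time"],s["tcp_pos"],s["ee_rot"],s["force"])
```

```text
10.375 [ 0.46411195 -0.16496569  0.19932153] [ 3.13240396 -0.00501388  1.54997438] [ 1.08125247 -0.57346368 -0.18794725]
```

View pics/w6.png

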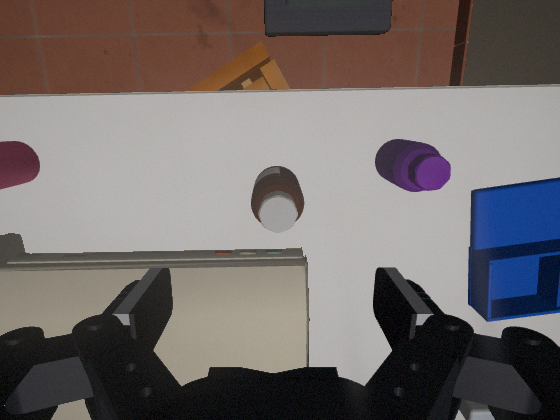

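Run:
```python
from h import *
d=load("w6"); print(ray(d,278,211,.09)); print(ray(d,300,250,.1),ray(d,300,250,.05),ray(d,300,262,.1))
x,y=ray(d,278,211,.09)[:2]
x=(x+.4643)/2;y=(y-.1597)/2; print(x,y,rel(x,y,.054,1.56))
```

```text
[ 0.46332791 -0.16185213  0.09      ]
[ 0.49034441 -0.14645434  0.1       ] [ 0.51103892 -0.14223036  0.05      ] [ 0.49984424 -0.14642741  0.1       ]
0.46381395443252205 -0.16077606327085403 [ 0.069 -0.034  2.907  0.528 -0.285 -0.576]
```

>>> {"name": "servo_tool", "arguments": {"rows": [[0.07,-0.03,0.6,0.5,-0.3,-0.6,0],[0.07,-0.03,1.3,0.5,-0.3,-0.6,0],[0.07,-0.03,2.1,0.5,-0.3,-0.6,0],[0.07,-0.03,2.9,0.5,-0.3,-0.6,0],[0.07,-0.03,2.9,0.5,-0.3,-0.6,0.8],[0.07,-0.03,2.9,0.5,-0.3,-0.6,0.8],[0.07,-0.03,2.9,0.5,-0.3,-0.6,0.8],[0.07,-0.03,2.9,0.5,-0.3,-0.6,0.8]]}}

```text
time: 11.38
tcp_pos: [0.4653, -0.1609, 0.056]
ee_rot: [3.138, 0.001, 1.56]
force: [-0.3, 1.2, 7.7]
opening: 0.497
```

Run:
```python
from h import *
grab("wrist","w7")
```

```text
(no output)
```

View pics/w7.png

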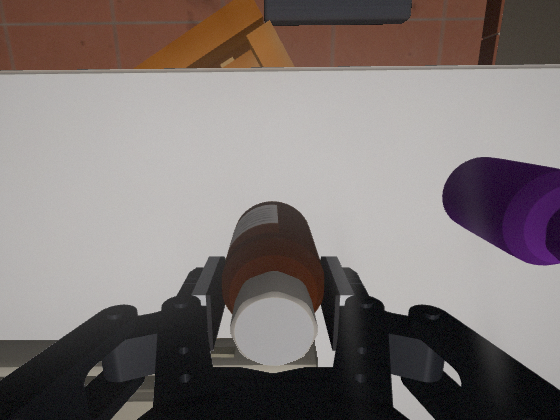

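>>> {"name": "servo_tool", "arguments": {"rows": [[0,0,-0.2,0,0,0,0.8],[0,0,-0.6,0,0,0,0.8],[0,0,-1.1,0,0,0,0.8],[0,0,-1.7,0,0,0,0.8],[0,0,-2.3,0,0,0,0.8],[0,0,-2.8,0,0,0,0.8],[0,0,-3.0,0,0,0,0.8],[0,0,-3.0,0,0,0,0.8]]}}

```text
time: 12.42
tcp_pos: [0.465, -0.1609, 0.2066]
ee_rot: [3.137, 0.001, 1.56]
force: [1.0, -0.3, -0.8]
opening: 0.499
```

Run:
```python
from h import *
print(rel(.5590,.079,.205,.12))
```

```text
[ 4.8180e+00  1.8290e+00  3.6000e-02  2.8500e-01 -1.5200e-01  8.2509e+01]
```

>>> {"name": "servo_tool", "arguments": {"rows": [[0.5,0.2,0,0,0,9,0.8],[1.1,0.4,0,0,0,19,0.8],[1.8,0.7,0,0,0,29,0.8],[2.5,0.9,0,0,0,39,0.8],[3.2,1.2,0,0,0,49,0.8],[3.8,1.4,0,0,0,59,0.8],[4.4,1.7,0,0.2,-0.1,69,0.8],[4.8,1.83,0,0.3,-0.1,78,0.8]]}}

```text
time: 13.42
tcp_pos: [0.5591, 0.0794, 0.2052]
ee_rot: [-3.141, 0.002, 0.194]
force: [0.2, -0.7, -0.4]
opening: 0.498
```

Run:
```python
from h import *
from bench import sensors
grab("wrist","w8")
print(rel(.5590,.079,.0655,.12),sensors.state()["tcp_pos"])
```

```text
[-0.016  0.043  2.792 -0.098  0.075  3.826] [0.55960212 0.08103642 0.20509984]
```

View pics/w8.png

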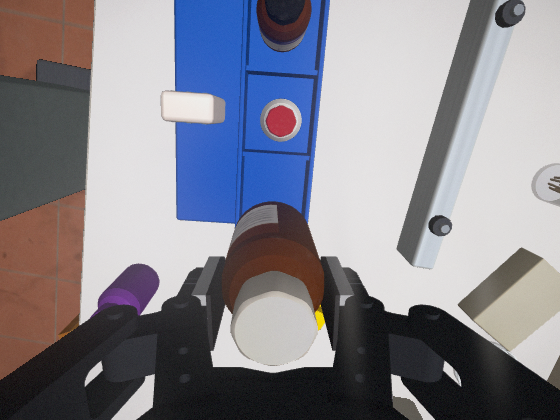

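Run:
```python
from h import *
d=load("w8")
c=np.array([.519,.1476]);a=.121;R=np.array([[np.cos(a),-np.sin(a)],[np.sin(a),np.cos(a)]])
for n,u,v,z,p in(("FR",177,219,.01,(-.065,-.109)),("wall mid/right back",311,154,.035,(.065,-.0357)),("wall front",243,152,.035,(-.003,-.0357)),("wall l/m back",319,74,.035,(.065,.0357)),("red",280,121,.074,(.031,0)),("grip top L",161,93,.075,(-.058,.011)),("griptop R",213,121,.075,(-.018,-.011))): print(n,ray(d,u,v,z)[:2].round(4),(c+R@p).round(4))
```

```text
FR [0.4714 0.0324] [0.4676 0.0316]
wall mid/right back [0.5859 0.1231] [0.5878 0.12  ]
wall front [0.5269 0.1133] [0.5203 0.1118]
wall l/m back [0.5779 0.1882] [0.5792 0.1909]
red [0.5528 0.1454] [0.5498 0.1513]
grip top L [0.4639 0.1481] [0.4601 0.1515]
griptop R [0.5039 0.1359] [0.5025 0.1345]
```

>>> {"name": "servo_tool", "arguments": {"rows": [[0,0.03,0.3,-0.1,0,3.8,0.8],[0,0.03,0.8,-0.1,0,3.8,0.8],[0,0.03,1.3,-0.1,0,3.8,0.8],[0,0.03,1.8,-0.1,0,3.8,0.8],[0,0.03,2.3,-0.1,0,3.8,0.8],[0,0.03,2.6,-0.1,0,3.8,0.8],[0,0.03,2.75,-0.1,0,3.8,0.8],[0,0.03,2.8,-0.1,0,3.8,0.8]]}}

```text
time: 14.48
tcp_pos: [0.5597, 0.0797, 0.065]
ee_rot: [3.141, 0.001, 0.121]
force: [0.9, -0.4, 0.1]
opening: 0.496
```

Run:
```python
from h import *
from bench import sensors
grab("wrist","w9")
s=sensors.state();print(s["tcp_pos"],s["ee_rot"],s["force"])
```

```text
[0.55980845 0.07973154 0.06507706] [3.14149638e+00 1.09628347e-03 1.20700658e-01] [-0.03593571 -0.38995365 -0.70825243]
```

View pics/w9.png

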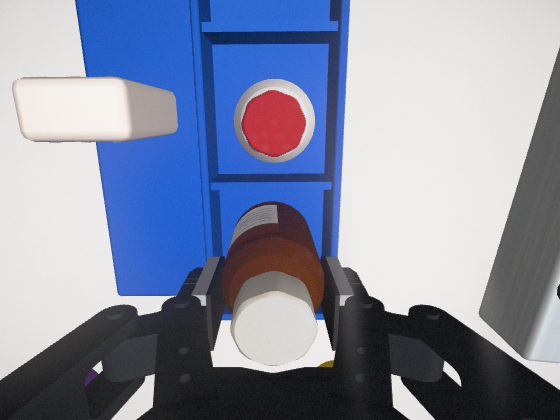

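>>> {"name": "servo_tool", "arguments": {"rows": [[0,0,0.05,0,0,0,0.8],[0,0,0.09,0,0,0,0.8],[0,0,0.11,0,0,0,0.8],[0,0,0.11,0,0,0,0.8]]}}

```text
time: 15.02
tcp_pos: [0.56, 0.0798, 0.0601]
ee_rot: [-3.142, 0.0, 0.121]
force: [-1.1, -0.0, 5.2]
opening: 0.497
```

Light contact (5 N). Release and lift.

>>> {"name": "servo_tool", "arguments": {"rows": [[0,0,0,0,0,0,0.5],[0,0,0,0,0,0,0.3],[0,0,0,0,0,0,0],[0,0,0,0,0,0,0],[0,0,-0.4,0,0,0,0],[0,0,-1.2,0,0,0,0],[0,0,-2.0,0,0,0,0],[0,0,-2.6,0,0,0,0]]}}

```text
time: 16.02
tcp_pos: [0.5603, 0.0799, 0.1919]
ee_rot: [-3.142, -0.001, 0.121]
force: [0.5, 0.8, -0.1]
opening: 0.999
```

>>> {"name": "servo_tool", "arguments": {"rows": [[0.0,0,0,0,0,0,0]]}}

```text
time: 16.15
tcp_pos: [0.5615, 0.08, 0.1942]
ee_rot: [-3.141, -0.005, 0.121]
force: [1.4, 0.1, -0.1]
opening: 1.002
```

Run:
```python
from h import *
from bench import sensors
grab("wrist","w10")
s=sensors.state();print(s["time"],s["tcp_pos"],s["ee_rot"],s["force"])
print(rel(.4813,.143,.16,np.pi/2+.121))
```

```text
16.2 [0.56088889 0.07992124 0.19285373] [-3.14156751e+00 -3.12648561e-03  1.20783036e-01] [ 0.5482926   0.46178173 -0.64480014]
[ -1.43   -1.444   0.653   0.14   -0.142 -90.012]
```

View pics/w10.png

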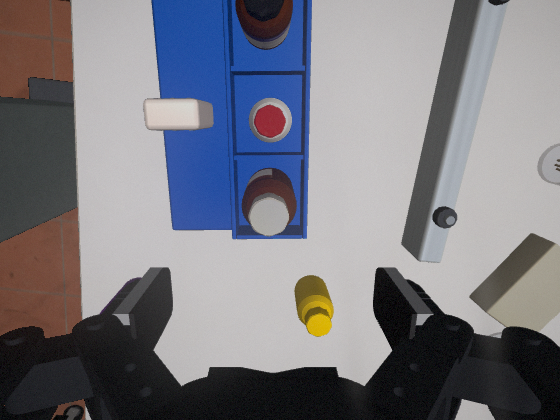

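>>> {"name": "servo_tool", "arguments": {"rows": [[-0.2,-0.2,-0.1,0,0,-10.5,0],[-0.4,-0.4,-0.1,0,0,-21,0],[-0.6,-0.6,-0.1,0,0,-31.5,0],[-0.8,-0.8,-0.1,0,0,-42,0],[-1.0,-1.0,0,0,0,-52.5,0],[-1.2,-1.2,0.1,0,0,-63,0],[-1.4,-1.4,0.2,0,0,-73.5,0],[-1.43,-1.44,0.3,0,0,-84,0]]}}

```text
time: 17.2
tcp_pos: [0.4799, 0.143, 0.1762]
ee_rot: [3.141, 0.0, 1.594]
force: [-0.5, -1.1, -0.1]
opening: 1.003
```

>>> {"name": "servo_tool", "arguments": {"rows": [[0.0,0,0,0,0,-6,0],[0.0,0,0,0,0,-6,0]]}}

```text
time: 17.45
tcp_pos: [0.4791, 0.1428, 0.1749]
ee_rot: [-3.14, 0.001, 1.698]
force: [0.4, 0.2, -0.7]
opening: 1.001
```

Run:
```python
from h import *
from bench import sensors
grab("wrist","w11");grab("top","t11")
s=sensors.state();print(s["time"],s["tcp_pos"],s["ee_rot"],s["force"],s["joints"])
print(rel(.4813,.143,.044,np.pi/2+.121))
```

```text
17.55 [0.47961857 0.14290534 0.1754689 ] [-3.14129939e+00  4.35686790e-04  1.69570147e+00] [ 0.46234009 -0.09707281 -0.2772061 ] [ 2.89806288e-01  2.29230569e-01 -2.00817907e-01  1.14110865e+00
 -3.81636212e-04  1.64901274e-01]
[-1.000e-03  3.400e-02  2.629e+00 -1.700e-02  2.500e-02  2.240e-01]
```

View pics/w11.png

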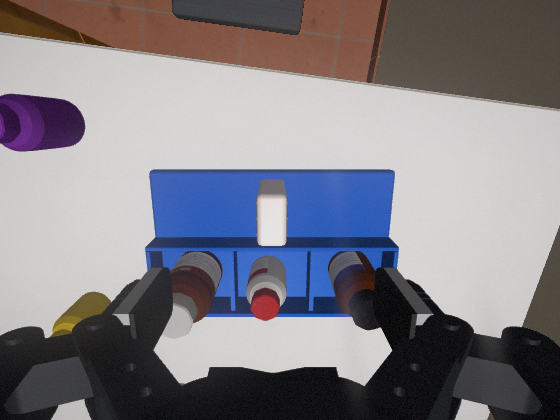

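View pics/t11.png

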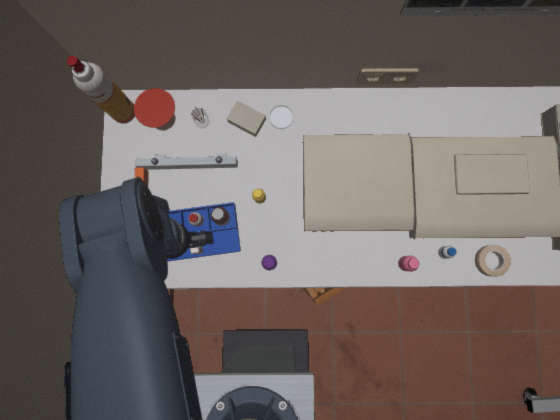

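Run:
```python
from h import *
d=load("w11")
g=np.mean([ray(d,*p,.075)[:2] for p in((258,196),(287,195),(287,244),(257,245))],0); print("grip",g)
a,b=ray(d,152,170,.01)[:2],ray(d,393,170,.01)[:2]; print(a,b,np.hypot(*(a-b)),np.arctan2(b[1]-a[1],b[0]-a[0])-np.pi/2)
print(rel(*g,.044,np.pi/2+.121))
```

```text
grip [0.48185974 0.14232355]
[0.46874664 0.03469674] [0.4424239  0.24376684] 0.21072065206282806 0.1252448736332903
[-0.016  0.044  2.629 -0.017  0.025  0.224]
```

>>> {"name": "servo_tool", "arguments": {"rows": [[0,0.04,0.6,0,0,0,0],[0,0.04,1.2,0,0,0,0],[0,0.04,1.8,0,0,0,0],[0,0.04,2.3,0,0,0,0],[0,0.04,2.6,0,0,0,0],[0,0.04,2.6,0,0,0,0.4],[0,0.04,2.6,0,0,0,0.6],[0,0.04,2.6,0,0,0,0.9]], "force": 40}}

```text
time: 18.55
tcp_pos: [0.4821, 0.1432, 0.0462]
ee_rot: [3.141, 0.0, 1.695]
force: [0.3, 0.5, -0.5]
opening: 0.377
```

>>> {"name": "servo_tool", "arguments": {"rows": [[0,0,0,0,0,0,0.9],[0,0,0,0,0,0,0.9],[0,0,0,0,0,0,0.9]], "force": 60}}

```text
time: 18.92
tcp_pos: [0.4822, 0.1432, 0.0466]
ee_rot: [3.14, 0.0, 1.695]
force: [-1.0, 0.0, 4.8]
opening: 0.254
```

Run:
```python
from h import *
from bench import sensors
grab("wrist","w12")
s=sensors.state();print(s["time"],s["tcp_pos"],s["ee_rot"],s["force"],s["opening"])
```

```text
18.975 [0.48223679 0.14322279 0.04658491] [3.14011410e+00 1.53179345e-04 1.69509670e+00] [-1.71429846 -0.86955778  5.63691999] 0.24837742976091345
```

View pics/w12.png

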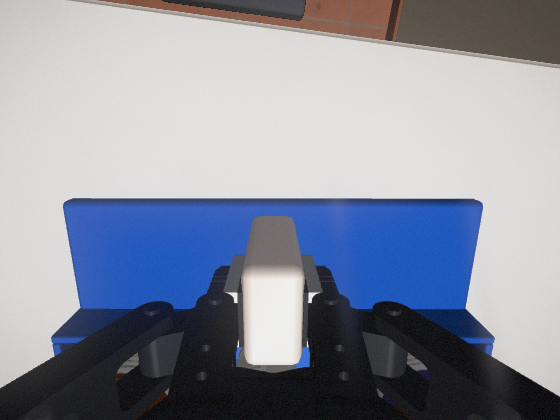

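Run:
```python
from h import *
d=load("w12")
a,b=ray(d,66,200,.01)[:2],ray(d,481,200,.01)[:2]; print(a,b,np.hypot(*(a-b)),(a+b)/2,np.arctan2(b[1]-a[1],b[0]-a[0])-np.pi/2)
yaw=np.arctan2(b[1]-a[1],b[0]-a[0])-np.pi/2
print("center by front edge",(a+b)/2+.065*np.array([np.cos(.124),np.sin(.124)]))
print(rel(.580,.168,.0466,np.pi/2+.0165))
# dock from wrist views
d8=load("w8"); d10=load("w10")
for d,p in((d10,((441,68),(404,246))),):
  pass
crop("w10",380,0,500,270,2,"c10")
crop("w5",370,90,500,360,2,"c5")
```

```text
[0.46801804 0.03527835] [0.44228402 0.24422211] 0.21052252113641334 [0.45515103 0.13975023] 0.12254528671992682
center by front edge [0.51965195 0.14778959]
[2.490e-01 2.002e+00 3.000e-03 8.500e-02 4.000e-03 6.177e+00]
```

View pics/c5.png

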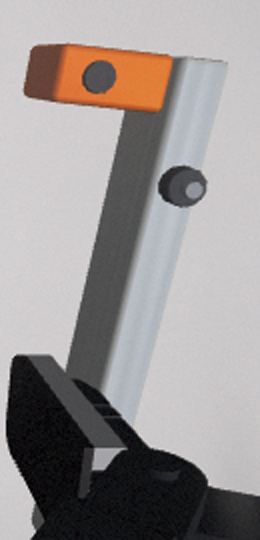

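View pics/c10.png

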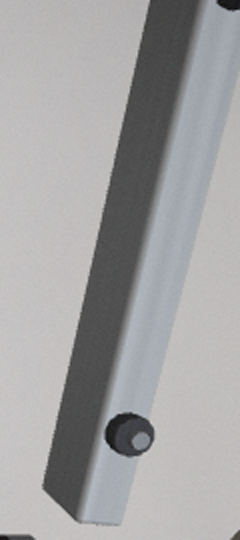

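Run:
```python
from h import *
d=load("w10"); a,b=ray(d,401,244,0)[:2],ray(d,454,0,0)[:2]; print(a,b,-(b-a)[0]/(b-a)[1])
a,b=ray(d,420,261,.045)[:2],ray(d,478.5,0,.045)[:2]; print(a,b,-(b-a)[0]/(b-a)[1])
d=load("w5"); a,b=ray(d,432.5,145,0)[:2],ray(d,407.5,255,0)[:2]; print(a,b,-(b-a)[0]/(b-a)[1])
print("stop",ray(d,401.5,139,.045),ray(d,452.5,145,.045), ray(d,382,139,0))
```

```text
[0.70086451 0.04038852] [0.69691164 0.26185955] 0.017848241186871745
[0.70103176 0.04131887] [0.69494584 0.24820972] 0.029416104576764055
[0.6972782 0.2835082] [0.69914303 0.16375692] 0.015572592779007055
stop [0.64796721 0.28610743 0.045     ] [0.69353558 0.28639265 0.045     ] [0.64553427 0.28325201 0.        ]
```

>>> {"name": "servo_tool", "arguments": {"rows": [[0.01,0.08,0,0,0,0.3,0.9],[0.04,0.25,0,0,0,0.9,0.9],[0.07,0.5,0,0,0,1.6,0.9],[0.1,0.75,0,0,0,2.4,0.9],[0.13,1.0,0,0,0,3.1,0.9],[0.16,1.25,0,0,0,3.8,0.9],[0.19,1.5,0,0,0,4.6,0.9],[0.22,1.7,0,0,0,5.3,0.9]]}}

```text
time: 19.98
tcp_pos: [0.5645, 0.1646, 0.0466]
ee_rot: [-3.141, 0.0, 1.602]
force: [-6.3, -1.4, 6.3]
opening: 0.247
```

Run:
```python
from h import *
from bench import sensors
grab("wrist","w13");grab("scene","s13")
s=sensors.state();print(s["time"],s["tcp_pos"],s["ee_rot"],s["force"],s["opening"])
print(rel(.583,.167,.0466,np.pi/2+.018))
crop("s13",130,110,310,250,4,"cs13")
```

```text
20.075 [0.5659196  0.16494145 0.04665494] [ 3.13971137e+00 -1.39385182e-04  1.60227449e+00] [1.05310198 0.24412745 0.14039315] 0.253890099435343
[ 0.03   0.343  0.002  0.108 -0.009  0.772]
```

View pics/cs13.png

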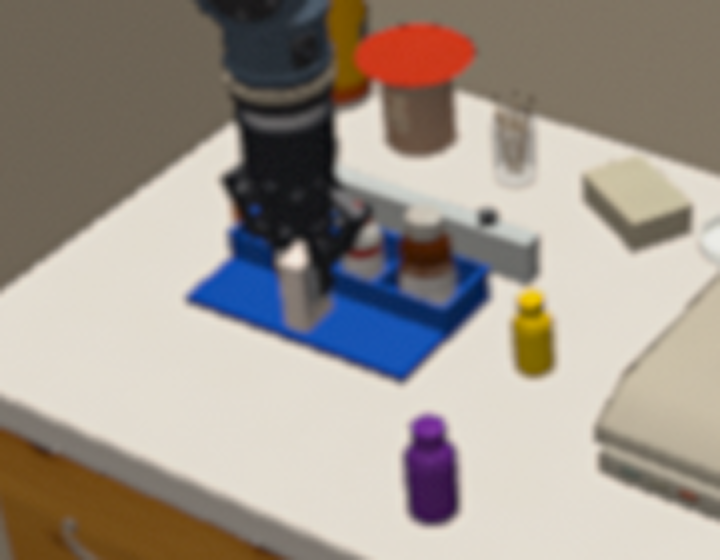

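View pics/w13.png

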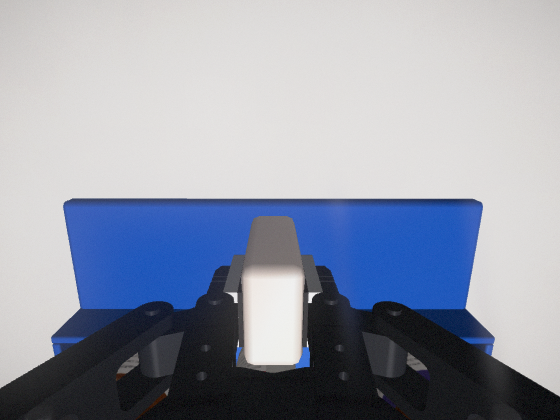

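>>> {"name": "servo_tool", "arguments": {"rows": [[0.01,0.1,0,0,0,0.4,0.9],[0.03,0.22,0,0,0,0.8,0.9],[0.05,0.34,0,0,0,0.8,0.9],[0.09,0.36,0,0,0,0.8,0.9],[0.13,0.36,0,0,0,0.8,0.9],[0.16,0.36,0,0,0,0.8,0.9]]}}

```text
time: 20.82
tcp_pos: [0.5837, 0.1733, 0.0466]
ee_rot: [3.139, 0.0, 1.588]
force: [0.2, -2.9, 1.7]
opening: 0.25
```

>>> {"name": "servo_tool", "arguments": {"rows": [[0.02,0,0,0,0,0,0.9],[0.04,0,0,0,0,0,0.9]]}}

```text
time: 21.08
tcp_pos: [0.5836, 0.1749, 0.0467]
ee_rot: [3.139, 0.001, 1.588]
force: [-0.6, -8.0, 4.3]
opening: 0.251
```

>>> {"name": "servo_tool", "arguments": {"rows": [[0.01,0.06,0,0,0,0,0.9],[0.01,0.12,0,0,0,0,0.9],[0.01,0.18,0,0,0,0,0.9],[0.01,0.22,0,0,0,0,0.9]]}}

```text
time: 21.58
tcp_pos: [0.592, 0.1749, 0.0466]
ee_rot: [-3.139, 0.002, 1.588]
force: [-13.2, -7.3, 11.5]
opening: 0.251
```

>>> {"name": "servo_tool", "arguments": {"rows": [[0.0,0.03,0,0,0,0,0.9],[0.0,0.06,0,0,0,0,0.9],[0.0,0.06,0,0,0,0,0.9]]}}

```text
time: 21.95
tcp_pos: [0.5933, 0.1748, 0.0468]
ee_rot: [-3.136, 0.002, 1.588]
force: [-8.6, -4.5, 9.0]
opening: 0.252
```

Run:
```python
from h import *
from bench import sensors
grab("wrist","w14");grab("scene","s14");grab("top","t14")
s=sensors.state();print(s["time"],s["tcp_pos"],s["ee_rot"],s["force"],s["opening"])
crop("s14",130,110,310,250,4,"cs14")
crop("t14",120,130,260,270,5,"ct14",1.8)
```

```text
22.1 [0.59332998 0.17476335 0.04676966] [-3.13657084e+00  2.43802903e-03  1.58812622e+00] [-8.27074612 -3.38928246  8.42821671] 0.2530104620312436
```

View pics/cs14.png

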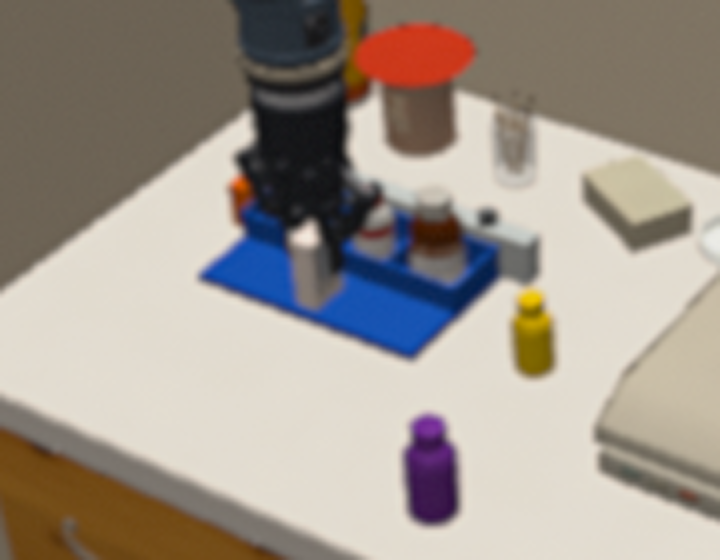

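View pics/ct14.png

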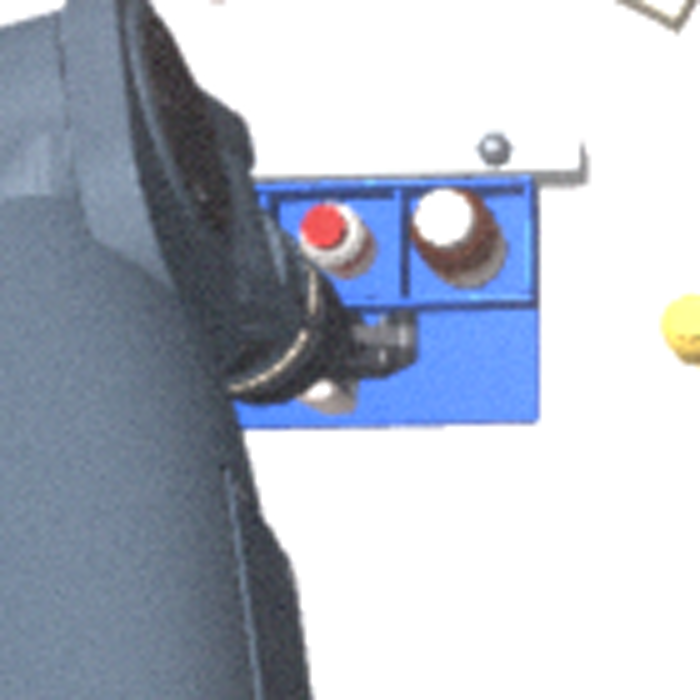

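View pics/w14.png

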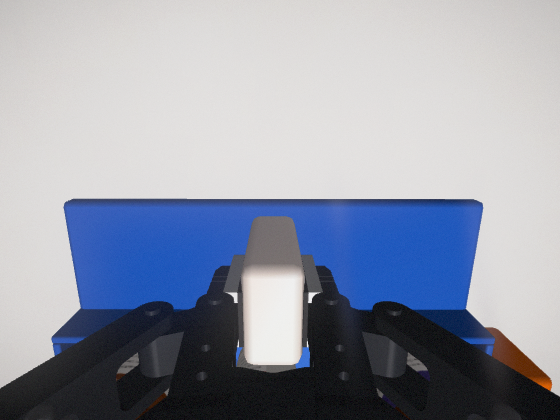

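>>> {"name": "servo_tool", "arguments": {"rows": [[0.02,0.06,0,0,0,0,0.9],[0.02,0.12,0,0,0,0,0.9],[0.02,0.12,0,0,0,0,0.9],[0.02,0.12,0,0,0,0,0.9]]}}

```text
time: 22.6
tcp_pos: [0.5938, 0.1749, 0.0465]
ee_rot: [-3.127, 0.004, 1.589]
force: [-21.1, -7.4, 17.3]
opening: 0.247
```

>>> {"name": "servo_tool", "arguments": {"rows": [[0.02,0.12,-0.02,-0.4,0,0,0.9],[0.02,0.12,-0.03,-0.8,0,0,0.9],[0.02,0.12,-0.03,-0.8,0,0,0.9],[0.02,0.12,-0.03,-0.8,0,0,0.9]]}}

```text
time: 23.1
tcp_pos: [0.5938, 0.1749, 0.0466]
ee_rot: [-3.13, 0.005, 1.589]
force: [-19.0, -8.3, 8.4]
opening: 0.248
```

Run:
```python
from h import *
from bench import sensors
grab("scene","s15");grab("wrist","w15");grab("top","t15")
s=sensors.state();print(s["time"],s["tcp_pos"],s["ee_rot"],s["force"],s["opening"],abs(s["joint_velocities"]).max())
crop("s15",150,140,290,240,5,"cs15")
d=load("w15")
for p in((66,200),(481,200)): print(ray(d,*p,.01)[:2])
t=load("t15")
c=lambda u,v,z: ray(t,120+u/5-.4,130+v/5-.4,z)[:2]
crop("t15",120,130,260,270,5,"ct15",1.8)
```

```text
23.25 [0.59384463 0.17484161 0.04656307] [-3.12994843  0.00546356  1.58897386] [-19.24880801  -6.98409141   9.26033966] 0.25473801442553656 0.002758580556752706
[0.56808019 0.06840751]
[0.56435236 0.27932497]
```

View pics/cs15.png

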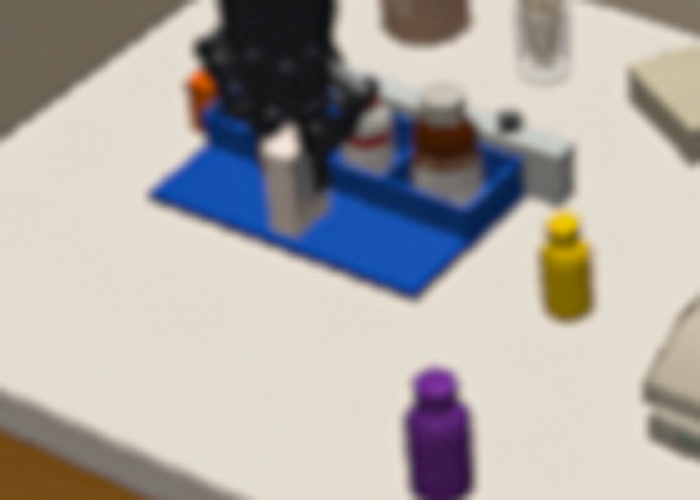

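View pics/w15.png

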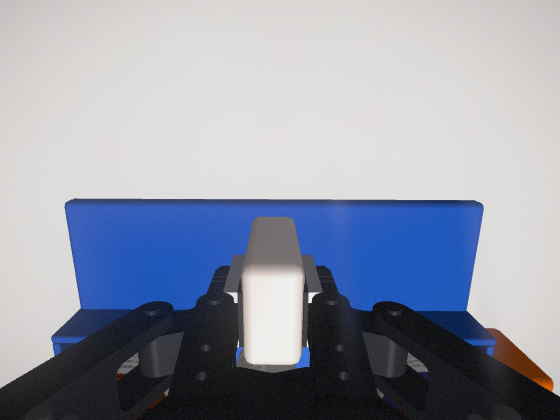

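View pics/ct15.png

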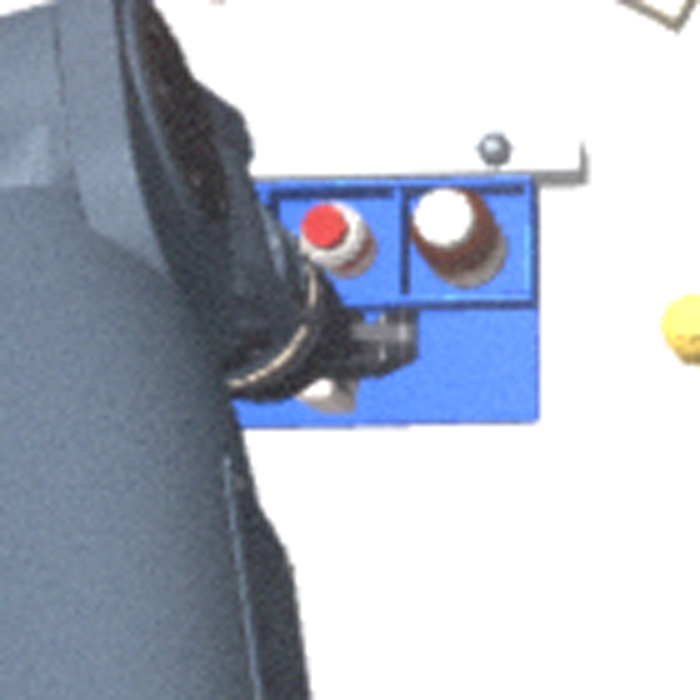

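>>> {"name": "servo_tool", "arguments": {"rows": [[0.02,0.115,-0.02,-1.2,0,0,0.9],[0.02,0.115,-0.01,-1.7,0,0,0.9],[0.02,0.115,-0.01,-1.7,0,0,0.9],[0.02,0.115,-0.01,-1.7,0,0,0.9]]}}

```text
time: 23.75
tcp_pos: [0.5943, 0.1749, 0.0465]
ee_rot: [3.133, 0.007, 1.589]
force: [-19.7, -8.5, 15.7]
opening: 0.257
```

>>> {"name": "servo_tool", "arguments": {"rows": [[0.015,0.115,-0.02,-0.3,0,0,0.9],[0.015,0.115,-0.03,-0.3,0,0,0.9],[0.015,0.115,-0.03,-0.3,0,0,0.9],[0.015,0.115,-0.03,-0.3,0,0,0.9]]}}

```text
time: 24.25
tcp_pos: [0.5942, 0.1748, 0.0465]
ee_rot: [3.138, 0.008, 1.589]
force: [-19.0, -5.9, 7.3]
opening: 0.25
```

Run:
```python
from h import *
from bench import sensors
grab("wrist","w16")
for i in range(2):
  grab("scene","s16"); s=sensors.state();print(s["time"],s["tcp_pos"],s["ee_rot"],s["force"],s["moment"],s["opening"])
grab("top","t16")
```

```text
24.35 [0.59426403 0.17480936 0.04651774] [3.13826847 0.00800758 1.58938627] [-19.27873144  -7.35193232   7.26706767] [-0.3831021   3.26382364 -0.30982558] 0.251314024150466
24.4 [0.59424556 0.17481343 0.04650436] [3.1383358  0.00803301 1.5894397 ] [-19.31945621  -7.05228511   7.21312437] [-0.41752657  3.27065692 -0.30526532] 0.2528433934154487
```

View pics/w16.png

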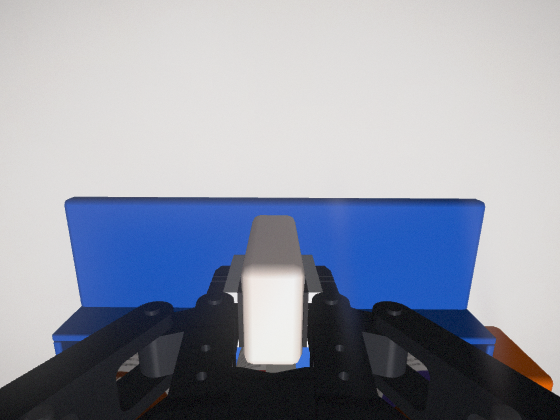

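>>> {"name": "servo_tool", "arguments": {"rows": [[0.01,0.115,-0.02,-0.1,0.3,0,0.9],[0.007,0.115,-0.02,-0.1,0.5,0,0.9],[0.007,0.115,-0.02,-0.1,0.5,0,0.9],[0.007,0.115,-0.02,-0.1,0.5,0,0.9]]}}

```text
time: 24.95
tcp_pos: [0.5941, 0.1749, 0.0465]
ee_rot: [-3.136, 0.0, 1.59]
force: [-21.7, -1.5, 12.5]
opening: 0.252
```

Run:
```python
from h import *
from bench import sensors
grab("wrist","w17")
for i in range(8):
  grab("scene","s17")
s=sensors.state();print(s["time"],s["tcp_pos"],s["ee_rot"],s["force"],s["moment"],s["opening"],abs(s["joint_velocities"]).max())
```

```text
25.4 [0.59411191 0.17487147 0.04648506] [-3.13618954e+00  3.53826279e-04  1.59017304e+00] [-20.95081202  -2.00545629  11.81929742] [-0.98304731  3.57230703 -0.46994025] 0.2506401948307024 0.0008084821187492514
```

View pics/w17.png

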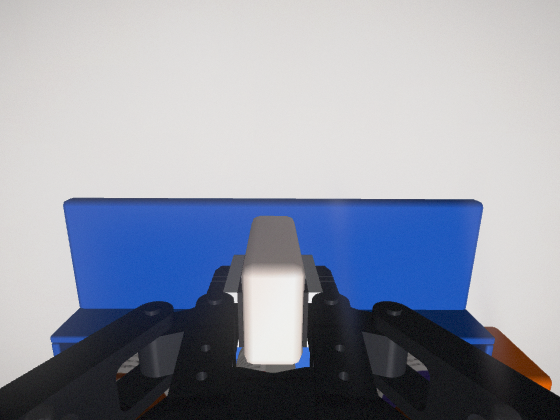

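Run:
```python
from h import *
crop("w17",420,180,560,420,3,"cw17",1.5)
```

```text
(no output)
```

View pics/cw17.png

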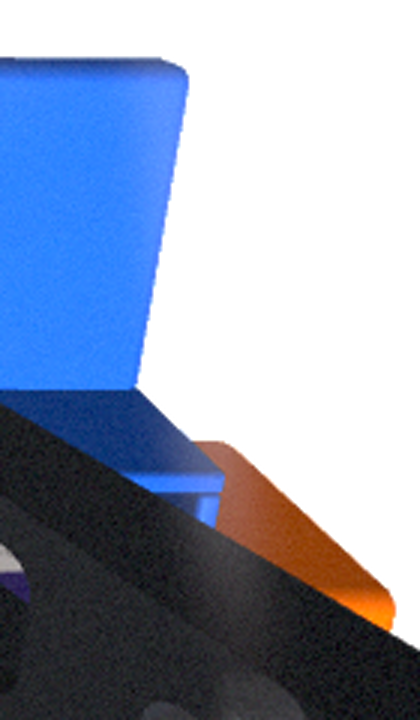

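Run:
```python
from bench import sensors, workorder
print(workorder.job_done()); s=sensors.state(); print(s["time"],s["tcp_pos"],s["force"])
```

```text
the job is handed in; nothing more can be done
None
the job is handed in; nothing more can be done
```

I set the black-capped bottle down in the carrier's left cell and the white-capped one in its right cell. The red-capped bottle stayed in the middle. I then pinched the grip block, slid the loaded carrier home and handed the job in at about 25.4 s, still holding it.

**Last checks, just before handing in:**
- **Push:** the wrist force was steady at about 21 N back and 12 N down, with about 2 N towards the stop. That is somewhat more than the 18 N and 8 N you suggested.
- **Position:** the tool was at rest, leaning about 0.3°. Pushing harder no longer moved the carrier towards the fence. The wrist picture shows the carrier's end with no gap to the orange stop.
- **Angle:** the tool holding the carrier was about 0.1° off the fence's measured direction.
- **Bottles:** the red- and white-capped bottles stood upright in the last top and scene views. The arm hid the black-capped bottle in those views. I last saw it standing properly in its cell just before gripping the block.

**Not measured directly:** I estimated the load on the fence from the wrist force and the friction range, at 9 N or more. The push tilted the tool by up to 0.7° at times, so I re-levelled it. I did not measure the carrier's own tilt separately.

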